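# Release a bracelet strip from its spring bar

## Robot

A 6-joint arm with a two-finger parallel gripper is mounted at the origin on the work surface. World frame = base frame: x ahead of the robot, y to its left, z up, the work surface at z = 0. Lengths are in mm, angles in rad, forces in N, time in s.
With the tool pointing down it reaches from about 350 to 975 mm from the base axis. Payload 7.1 kg.
Tool frame: the origin (TCP) lies on the front face of the gripper's body, between the roots of the fingers; the fingertips stand 80 mm ahead of it and the grasp point (between the pads) lies 61 mm ahead of it (env.tips_ahead is the distance from the TCP to the fingertips, in mm); z points along the fingers, y is the direction in which the jaws open and shut (so a half turn about z gives the same grasp; the last joint's range is limited). The gripper opens to 88 mm and grips with 3 to 60 N. Pads are 20 mm wide; open, the fingers measure 115 mm over their backs; the gripper's body (75 mm by 178 mm) begins 61 mm behind the grasp point.
Start: joints at [-1.305, 0.423, 1.63, -0, 1.089, -0.019], TCP at [175.622, -599.802, 302.675] pointing down, gripper open.
Joint ranges: [-3, 3], [-0.9, 2.11], [0.09, 2.58], [-1.31, 4.45], [0.11, 2.69], [-2.54, 2.54]. Speed limits (rad/s): [2.39, 2.39, 3.01, 3.14, 3.14, 3.14].

## Interface

Orientations are given as a unit quaternion [x, y, z, w].
In Python, from station import env, set_gripper, viewer, workorder gives the robot as it stands. Calls block until the motion is done:
- env.reach(position, orientation): joint-space move of the TCP to a pose.
- env.move_l(position, rot=None, rate=150, f_stop=None): straight line of the TCP; rot=None keeps the orientation; rate is the mean speed in mm/s. With f_stop (N) it stops when the force on the tool has changed by that much, and returns True; else False.
- env.move_joints(angles): joint-space move.
- set_gripper(opening): finger opening in mm; the grip force is fixed at half the most; returns when the fingers have stopped.
- env.hold(seconds).
- env.ik(position, orientation): joint angles nearest the present ones, or None.
- env.read_state(): the state.
- viewer.camera(name): name is "scene" or "side" or "wrist"; returns the picture (400x640x3 uint8, blue, green, red); there is no depth.
- viewer.camera_params(name): a dict with "fx", "fy", "cx", "cy" (pixels), "pose" (4x4, takes a point from camera to world coordinates); the wrist camera has in their place "tool_from_camera" (4x4, takes a point from camera to tool coordinates, whose origin is the TCP and whose axes are the flange's). Camera axes: x right, y up, looking along -z (the intrinsics and any distortion apply to the point x, -y, -z); pixel columns grow to the right and rows downward; lengths in mm; the calibration is good to about 2 mm. A picture is of the moment at which its call begins: read the wrist's pose just before it. camera_params takes no time and is no camera call.
A pose or a line that the arm cannot do raises env.IKError and nothing moves.
- workorder.sign_off(): hands the job in, once; it reports no verdict.
The state is a dict: "time_s": time; "qpos": joint angles; "dq": joint speeds; "tau": joint torques, N m; "tool_pos": TCP position; "orientation": TCP orientation; "force": force on the tool from outside, world axes, zero at the start; "wrist_torque": the same for the moment, N m; "width": finger opening in mm.
Only numpy, scipy, OpenCV 4.12 (cv2) and the standard library are available. Lean on these libraries where they do the work, as an engineer would, in place of code of your own. Each camera call takes 0.05 s, during which the arm holds its last target.

## Task

Take the forked tool out of its wooden block, set its fork over the sprung bar of the bracelet stand and gently push the bar's collar sideways against its spring, just far enough for the hanging bracelet strip to drop free onto the stand's base. Then let the bar spring back and stand the tool upright in its block again. Only the tool, never the fingers, may touch the bar or the strip, do not force the bar, and leave the other things on the dressing table alone.

Things in the scene. Friction and masses are not known exactly. Their poses are not given: they have to be found in the camera images.
- stand: Fixed bracelet stand, origin on the table, z up. Black base (x -28 to 72, y -48 to 72 mm, 12 mm thick); black back plate (x -21 to -11 mm); brass blocks on it, tops at 91 mm. A sprung bar runs along y at x = 0, 85 mm high. In y (mm): end lug -29 to -19, gap for the strip's ear to -8, middle lug to 0, open bar to 32, spring housing to 54.
- stand_gap (a point): Fixed point on the bar's axis, 85 mm above the table, midway in the 11 mm free space between the middle lug (face 5.5 mm to -y) and the bar's collar at rest (face 5.5 mm to +y). Axes as the stand's. The fork goes in here from straight above; the space below the bar is open for 70 mm.
- spring_bar (a joint): Travel in m of the steel bar (6 mm thick, with collar) along the stand's +y: 0 at rest, 0.014 at its hard stop. Pushing takes about 5 N at first, 10 N near the stop (400 N/m); past the stop the force jumps, and above 16 N the bar is damaged. Its end reaches 13 mm past the middle lug, through the strip's ear; the strip slips off somewhere between 9 and 13.5 mm of travel.
- bar_collar (a point): Centre of the face (toward the stand's -y) of the steel collar, 18 mm across and 4 mm thick, fixed on the bar: the fork pushes this face to +y. Moves with the bar. Axes as the stand's.
- strip_center (a point): Middle of the loose bracelet strip: four brass and steel links, 6 mm thick, 30 mm wide, 45 mm high, 50 g, with an ear 7 mm wide on top, hung on the bar between end lug and middle lug. The point is 32.5 mm below the bar's axis while hung; freed, the strip falls 18 mm and may stand or tip over on the base.
- fork_grip (a point): Centre of the tool's wooden handle, 52 mm above the tine tips, 60 mm above the table at the start (upright in its block). Handle 20 mm (tool x) by 12 mm (tool y), 44 mm long: grip across the 12 mm. Tool z points up the handle. Below it a flange 30 x 22 mm, 4 mm thick, underside 26 mm above the tips, then a blade 15.5 mm wide (x), 4 mm thick (y). 60 g.
- fork_tip (a point): Point midway between the tips of the tool's two tines, at its lower end. The slot between the tines is 8.5 mm wide (along tool x), 13 mm deep and open downward; each tine is 3.5 mm wide and 4 mm thick. Axes as the tool's.
- block_mouth (a point): Centre of the top mouth of the fixed wooden tool block (70 x 56 mm, 34 mm high). Its through slot is 21 mm along the block's x and 11 mm along its y; the tool's blade hangs in it with the flange resting on the top. The tool starts with its axes along the block's; either way round will do at the end.
- bangle: Loose brass bangle, 68 mm across and 10 mm high, lying near the stand. Bystander.
- cream_jar: Loose white jar, 42 mm across, 30 mm high, near the tool block. Bystander.
- powder_brush: Loose make-up brush, 160 mm long and 22 mm thick, lying on the table between the stand and the block. Bystander.
- scent: Loose amber scent bottle, 44 mm across, 90 mm high. Bystander.
- bell: Loose white ceramic bell, 64 mm across, 76 mm high. Bystander.
- ring_dish: Loose white ring dish, 100 mm across, 18 mm high. Bystander.
- fork: The whole loose forked tool; origin midway between the tips of its tines, as fork_tip.
- strip: The whole loose bracelet strip; origin at the middle of its lower edge.
Things that resemble listed ones, but are neither listed nor needed, are in the scene too. Of the things that look like the fork, the smallest one is meant.

How it is judged (in metres and radians):
On the way, in this order (a step that is already met when the one before it is completed fails the run):
1. the tool is lifted out of its block (z of fork_tip in the frame of block_mouth above 0.005 m), for 0.1 s.
2. the tool pushes the bar sideways against its spring (value of joint spring_bar above 0.003 m and contact force between fork and spring_bar above 2 N), for 0.05 s.
3. the strip has dropped off the bar (z of strip_center in the frame of stand below 0.04 m), for 0.1 s.
At the end, for the whole second after the job is handed in: Strip off the bar, at rest, its middle under 40 mm above the table and within 110 mm of the stand's origin; bar back within 2 mm of rest; tool released, still, in its block: centred within 8 mm, tips at least 22 mm below the mouth, tilted under 0.15 rad (z of strip_center in the frame of stand below 0.04 m and horizontal distance between strip_center and stand below 0.11 m and value of joint spring_bar below 0.002 m and horizontal distance between fork_tip and block_mouth below 0.008 m and z of fork_tip in the frame of block_mouth below -0.022 m and angle between fork_tip's own z axis and vertical below 0.15 rad and linear speed of each of strip, fork below 0.02 m/s); the robot touches nothing.
It fails at once if the bar is forced: tool on bar above 16 N (contact force between fork and spring_bar above 16 N).
It fails at once if the fingers touch the bar or the strip (contact force between the fingers and spring_bar above 0.5 N or contact force between the fingers and strip above 0.5 N).
It fails at once if a bystander is moved by more than 25 mm (distance of any of scent, bell, ring_dish, powder_brush, cream_jar, bangle from where it was at the start of the episode above 0.025 m).
It also fails if it takes over 58 s, if anything falls off the work surface, if the arm or the gripper's body presses on something with over 40 N, if the wrist force passes 120 N, or if a joint passes its speed limit or range.

## Working session

There is one attempt and no reset: what is moved stays moved. The work goes in short steps, each a Python script; the robot and the scene stay as the last script left them, time stands still between calls to the robot, and variables do not carry over. Pictures are saved under pics/ and viewed, and the job is handed in when it is done.

```bash
ls; mkdir -p pics; python3 - <<'E'
from station import env,set_gripper,viewer,workorder
import cv2
for n in ["scene","side","wrist"]:
    cv2.imwrite(f"pics/a_{n}.png",viewer.camera(n))
    p=viewer.camera_params(n);print(n,p)
print(env.read_state()['time_s'])
E
```

```text
pics
scene {'fx': 462.72089303259503, 'fy': 462.72089303259503, 'cx': 317.25741733212647, 'cy': 200.16499670816373, 'pose': array([[ 2.64217765e-01, -6.71656711e-01,  6.92146108e-01,
         1.25864201e+03],
       [ 9.64291693e-01,  1.70442417e-01, -2.02708939e-01,
        -2.00495403e+02],
       [ 1.81797632e-02,  7.20990045e-01,  6.92706901e-01,
         7.99184090e+02],
       [ 0.00000000e+00,  0.00000000e+00,  0.00000000e+00,
         1.00000000e+00]])}
side {'fx': 509.45241174762276, 'fy': 509.45241174762276, 'cx': 326.5384638210524, 'cy': 206.68989318184893, 'pose': array([[-9.98318528e-01,  1.72166030e-02, -5.53507392e-02,
         5.03723302e+02],
       [-5.59809321e-02, -5.34132458e-01,  8.43545288e-01,
         1.00200174e+03],
       [-1.50416420e-02,  8.45225476e-01,  5.34198131e-01,
         7.49144753e+02],
       [ 0.00000000e+00,  0.00000000e+00,  0.00000000e+00,
         1.00000000e+00]])}
wrist {'fx': 343.08612119695306, 'fy': 343.08612119695306, 'cx': 318.5082146048867, 'cy': 200.4068446374542, 'tool_from_camera': array([[ 6.57784445e-05,  9.63604354e-01,  2.67332461e-01,
         7.32900577e+01],
       [ 9.99999847e-01, -2.10046480e-04,  5.11061276e-04,
         3.59989426e-01],
       [ 5.48613113e-04,  2.67332387e-01, -9.63604221e-01,
        -8.15619660e+01],
       [ 0.00000000e+00,  0.00000000e+00,  0.00000000e+00,
         1.00000000e+00]])}
0.15
```

View pics/a_scene.png

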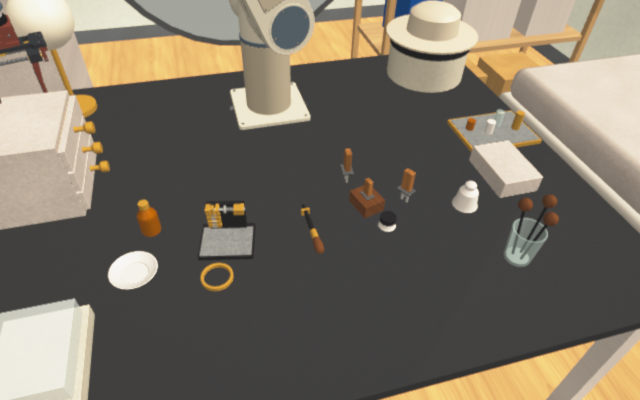

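View pics/a_side.png

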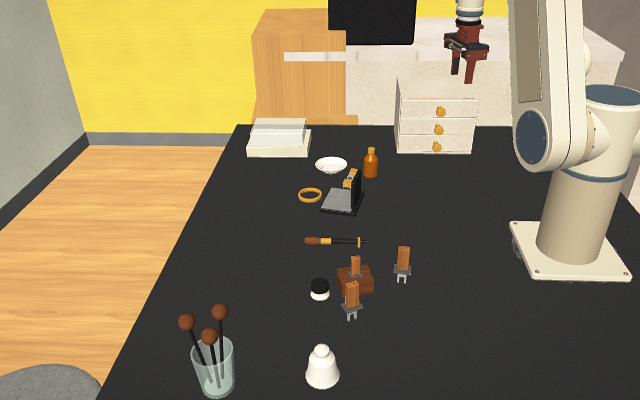

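View pics/a_wrist.png

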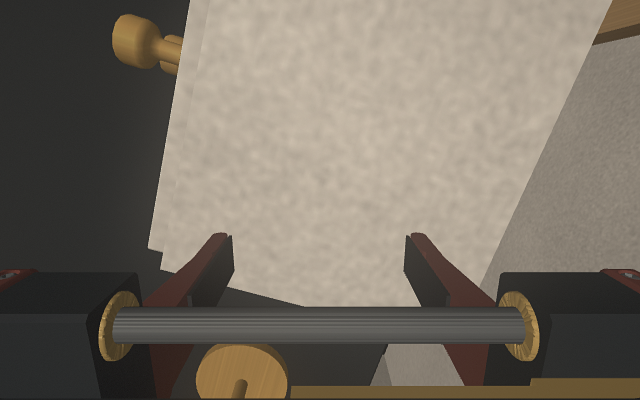

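```bash
cat > h.py <<'E'
import numpy as np, cv2
from station import env,set_gripper,viewer,workorder
from scipy.spatial.transform import Rotation as R
F=np.diag([1,-1,-1,1.])
def cam(n,st=None):
    p=viewer.camera_params(n);K=np.array([[p['fx'],0,p['cx']],[0,p['fy'],p['cy']],[0,0,1]])
    if 'pose' in p: T=p['pose']
    else:
        st=st or env.read_state();W=np.eye(4);W[:3,:3]=R.from_quat(st['orientation']).as_matrix();W[:3,3]=st['tool_pos'];T=W@p['tool_from_camera']
    return K,T@F
def ray(c,px,z):
    K,T=c;d=T[:3,:3]@np.linalg.solve(K,[px[0],px[1],1]);o=T[:3,3];return o+d*(z-o[2])/d[2]
def proj(c,P):
    K,T=c;P=np.atleast_2d(P);q=(P-T[:3,3])@T[:3,:3]@K.T;return q[:,:2]/q[:,2:]
def tri(cs,pxs):
    A=[];b=[]
    for c,px in zip(cs,pxs):
        K,T=c;d=T[:3,:3]@np.linalg.solve(K,[px[0],px[1],1]);d/=np.linalg.norm(d);M=np.eye(3)-np.outer(d,d);A.append(M);b.append(M@T[:3,3])
    return np.linalg.lstsq(np.vstack(A),np.hstack(b),rcond=None)[0]
def crop(im,x0,y0,x1,y1,s,name):
    cv2.imwrite('pics/'+name,cv2.resize(im[y0:y1,x0:x1],None,fx=s,fy=s,interpolation=cv2.INTER_CUBIC))
E
python3 - <<'E'
from h import *
a=cv2.imread('pics/a_scene.png');b=cv2.imread('pics/a_side.png')
crop(a,320,130,440,240,6,'b1.png');crop(b,290,220,420,330,6,'b2.png');crop(a,120,180,280,300,5,'b3.png');crop(b,280,140,400,220,6,'b4.png')
s=cam('scene');d=cam('side')
print('block top approx',ray(s,(368,193),34),ray(d,(355,272),34))
print('L tips',ray(s,(348,180),0),ray(d,(402,281),0)); print('R tips',ray(s,(405,199),0),ray(d,(352,318),0))
print('jar',ray(s,(388,219),30)); print('stand base', ray(s,(228,242),12)); print('brush',ray(s,(305,208),5),ray(s,(320,248),10))
E
```

```text
block top approx [500.18837422 149.80143861  34.        ] [500.80072524 137.01832028  34.        ]
L tips [406.44788645 131.49318008   0.        ] [395.80601018 123.15959385   0.        ]
R tips [5.10271552e+02 2.48234913e+02 1.13686838e-13] [505.48771596 242.42829831   0.        ]
jar [590.90385303 166.51390582  30.        ]
stand base [ 553.14491042 -199.1614802    12.        ]
brush [484.30047413  -4.2801418    5.        ] [619.64186873  -4.20644015  10.        ]
```

View pics/b1.png

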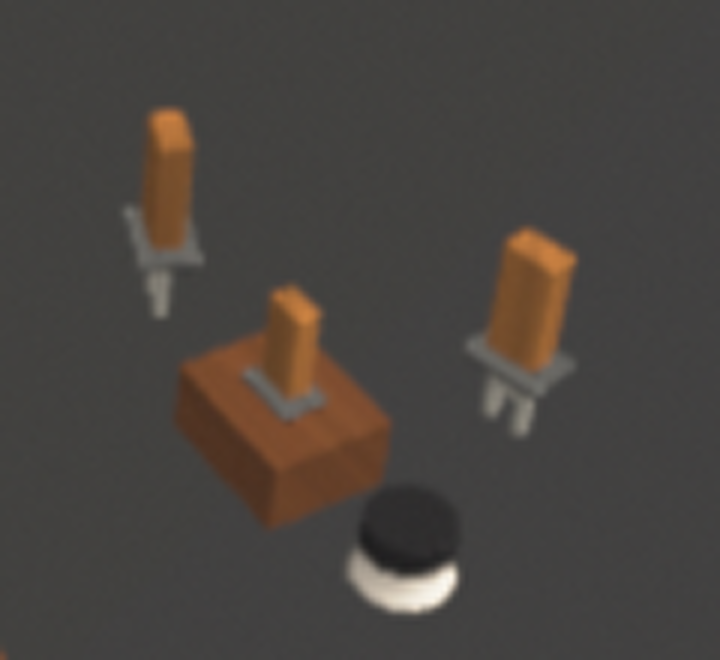

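View pics/b2.png

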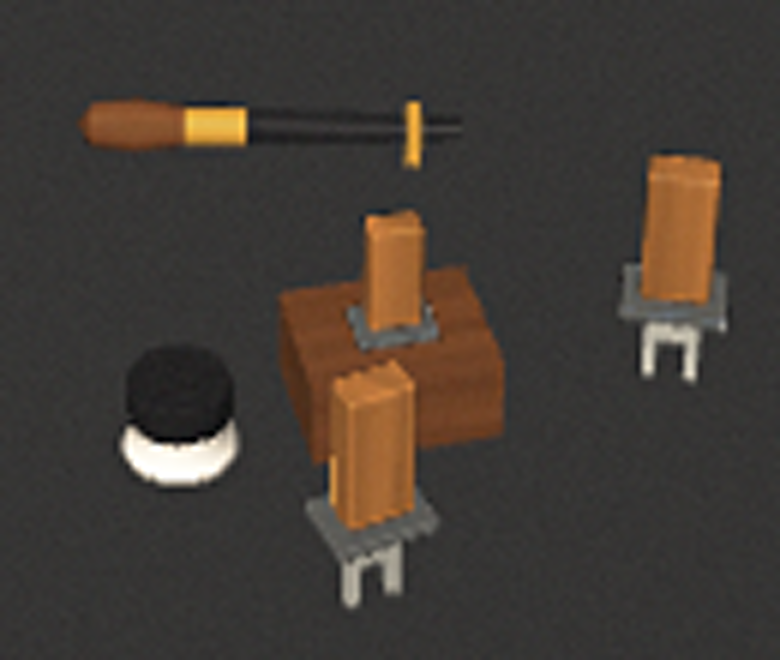

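View pics/b3.png

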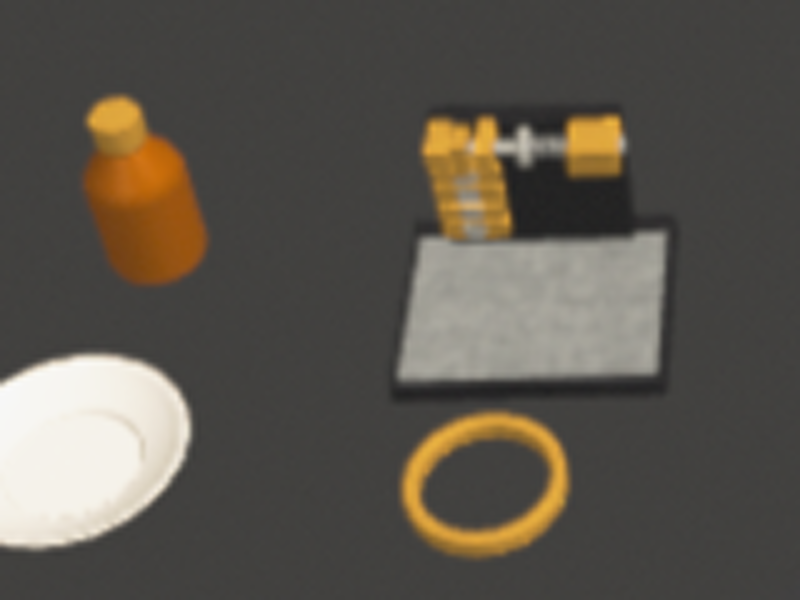

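View pics/b4.png

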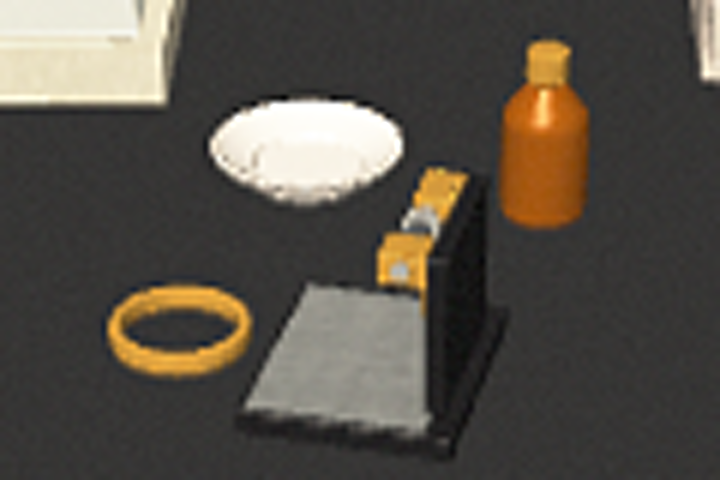

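```bash
python3 - <<'E'
from h import *
s=cam('scene');d=cam('side')
f=lambda x,y:(x/6+320-.5,y/6+130-.5)
g=lambda x,y:(x/6+290-.5,y/6+220-.5)
print('scene'); 
for p in [(180,368),(275,470),(390,425)]: print(ray(s,f(*p),34).round(1))
print('side')
for p in [(280,295),(463,267),(503,350)]: print(ray(d,g(*p),34).round(1))
print('handle top',tri([s,d],[f(295,303),g(397,222)]))
print('L',tri([s,d],[f(170,125),g(685,165)]),'R',tri([s,d],[f(543,248),g(375,380)]))
h=lambda x,y:(x/5+120-.5,y/5+180-.5)
print('base');
for p in [(393,390),(662,385),(675,222)]: print(ray(s,h(*p),12).round(1))
print('jar',ray(s,f(410,525),30))
print('bangle',ray(s,h(487,480),10)); print('scent',ray(s,h(118,112),90))
print(env.read_state()['orientation'])
E
```

```text
scene
[481.7 108.5  34. ]
[547.  126.2  34. ]
[534.3 179.5  34. ]
side
[542.3 127.2  34. ]
[475.1 108.3  34. ]
[461.3 155.   34. ]
handle top [501.64072819 144.86629731  80.80718645]
L [399.57254194 126.02209113  95.04452277] R [508.34098342 245.07919945  94.02466998]
base
[ 581.3 -267.3   12. ]
[ 607.5 -154.5   12. ]
[ 513.  -132.6   12. ]
jar [584.7841716  168.52574131  30.        ]
bangle [ 638.08220335 -233.63336976   10.        ]
scent [ 461.78060501 -362.95037383   90.        ]
[ 9.89879533e-01  1.41909012e-01 -7.04798077e-05 -5.80706901e-04]
```

```bash
cat >> h.py <<'E'
def q(deg): return (R.from_euler('z',deg,degrees=True)*R.from_matrix(np.diag([1.,-1,-1]))).as_quat()
def wshot(name):
    st=env.read_state();im=viewer.camera('wrist');cv2.imwrite('pics/'+name,im);c=cam('wrist',st);np.savez('pics/'+name+'.npz',K=c[0],T=c[1]);return im,c
def wload(name):
    z=np.load('pics/'+name+'.npz');return z['K'],z['T']
E
python3 - <<'E'
from h import *
env.reach([522,-208,285],q(-13)); print(env.read_state()['time_s'],env.read_state()['tool_pos'])
wshot('c_stand.png')
env.reach([503,145,270],q(15.6)); print(env.read_state()['time_s'],env.read_state()['tool_pos'])
wshot('c_block.png')
E
```

```text
2.0417 [ 521.86007235 -208.64763066  285.03384119]
3.425 [503.38373196 144.24480086 270.07655875]
```

View pics/c_stand.png

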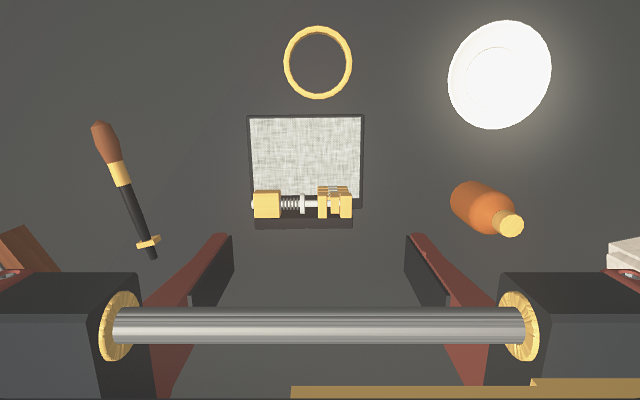

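View pics/c_block.png

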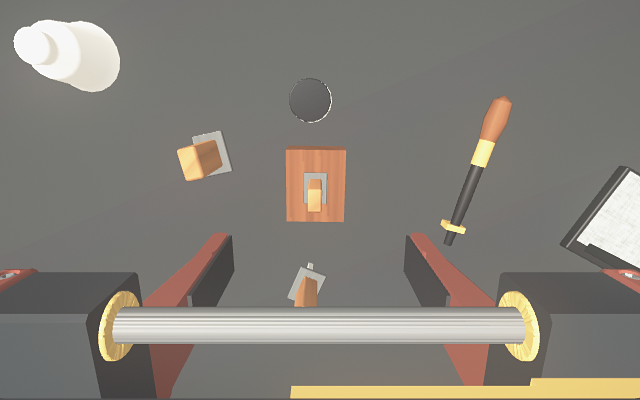

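```bash
python3 - <<'E'
from h import *
crop(cv2.imread('pics/c_block.png'),270,135,360,235,6,'d1.png');crop(cv2.imread('pics/c_stand.png'),240,105,370,235,6,'d2.png')
E
```

```text
(no output)
```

View pics/d1.png

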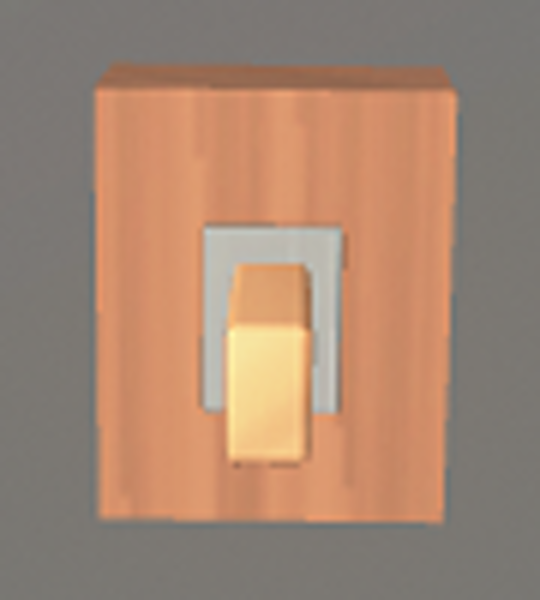

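View pics/d2.png

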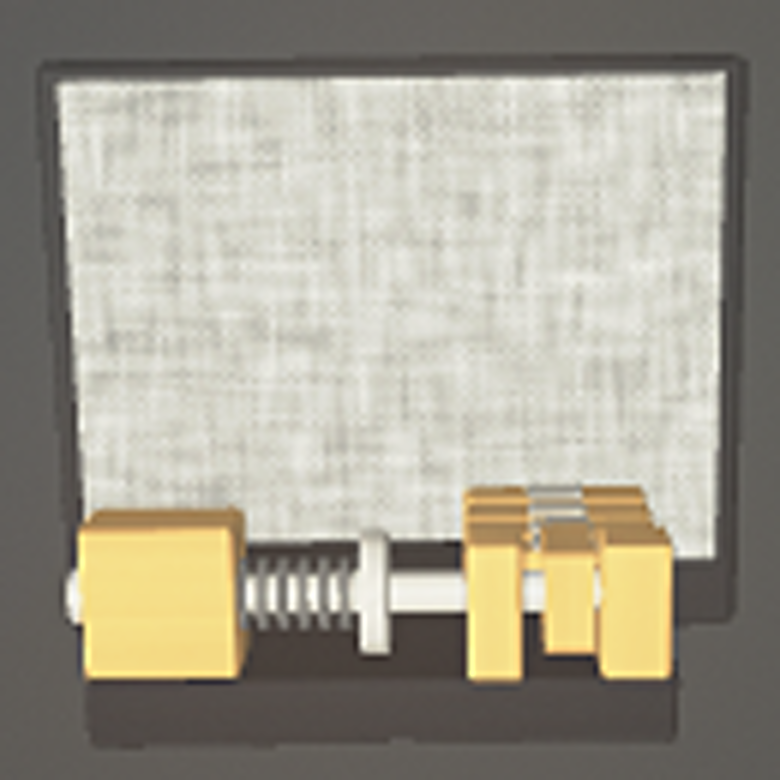

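```bash
python3 - <<'E'
from h import *
c=wload('c_block.png');f=lambda x,y:(x/6+270-.5+.08,y/6+135-.5+.08)
def an(a,b): d=b-a;return round(np.degrees(np.arctan2(d[1],d[0])),2),round(np.hypot(*d[:2]),1)
for n,z,P in [('block',34,[(95,88),(457,90),(443,521),(99,518)]),('flange',38,[(204,226),(343,226),(340,413),(204,413)]),('handle',82,[(228,325),(310,325),(305,462),(230,462)])]:
    Q=[ray(c,f(*p),z) for p in P];print(n,np.mean(Q,0).round(1),[an(Q[i],Q[(i+1)%4]) for i in range(4)])
c=wload('c_stand.png');f=lambda x,y:(x/6+240-.5+.08,y/6+105-.5+.08)
Q=[ray(c,f(*p),12) for p in [(40,62),(748,58),(735,620)]];print('base',np.array(Q).round(1),[an(Q[i],Q[i+1]) for i in range(2)])
H=[ray(c,f(*p),91) for p in [(80,527),(243,527),(240,680),(87,680)]];print('housing',np.mean(H,0),[an(H[i],H[(i+1)%4]) for i in range(4)])
M=[ray(c,f(*p),91) for p in [(467,544),(523,544),(520,681),(469,681)]];print('midlug',np.mean(M,0),[an(M[i],M[(i+1)%4]) for i in range(4)])
E=[ray(c,f(*p),91) for p in [(600,544),(670,544),(670,681),(602,681)]];print('endlug',np.mean(E,0))
print('H-E dir',an(np.mean(H,0),np.mean(E,0)), an(H[3],E[2]))
# bar axis
b1=ray(c,f(400,592),85);b2=ray(c,f(460,592),85);b3=ray(c,f(70,597),85);col=ray(c,f(384,592),85);print('bar',b1,b3,an(b3,b2),'collar front',col)
E
```

```text
block [501.7 146.8  34. ] [(np.float64(-74.78), np.float64(55.7)), (np.float64(-165.12), np.float64(70.0)), (np.float64(105.01), np.float64(56.0)), (np.float64(14.59), np.float64(69.8))]
flange [501.  146.7  38. ] [(np.float64(-74.46), np.float64(21.5)), (np.float64(-165.0), np.float64(30.1)), (np.float64(105.54), np.float64(21.6)), (np.float64(14.87), np.float64(30.1))]
handle [501.2 147.   82. ] [(np.float64(-74.46), np.float64(11.0)), (np.float64(-166.38), np.float64(19.3)), (np.float64(105.54), np.float64(10.3)), (np.float64(15.86), np.float64(19.3))]
base [[ 600.5 -152.6   12. ]
 [ 574.5 -268.    12. ]
 [ 478.7 -247.1   12. ]] [(np.float64(-102.71), np.float64(118.4)), (np.float64(167.65), np.float64(98.1))]
housing [ 524.48679285 -164.82448899   91.        ] [(np.float64(-103.03), np.float64(22.5)), (np.float64(164.17), np.float64(22.3)), (np.float64(76.97), np.float64(21.6)), (np.float64(-13.41), np.float64(22.2))]
midlug [ 512.78074636 -209.68590191   91.        ] [(np.float64(-103.03), np.float64(7.7)), (np.float64(166.13), np.float64(20.0)), (np.float64(76.97), np.float64(7.2)), (np.float64(-12.27), np.float64(20.0))]
endlug [ 508.34709607 -228.83807851   91.        ]
H-E dir (np.float64(-104.15), np.float64(66.0)) (np.float64(-103.14), np.float64(82.2))
bar [ 517.12560301 -196.91266287   85.        ] [ 527.0020302  -150.96504882   85.        ] (np.float64(-102.27), np.float64(55.5)) collar front [ 517.63904199 -194.69470357   85.        ]
```

```bash
python3 - <<'E'
from h import *
set_gripper(36)
env.reach([501.3,146.8,180],q(15.1)); env.hold(0.2)
p=env.read_state()['tool_pos'];print(p)
print(env.move_l([501.3,146.8,123.5],rate=80,f_stop=8)); env.hold(0.2)
print(env.read_state()['tool_pos'])
wshot('e_pre.png')
set_gripper(0);st=env.read_state();print(st['width'],st['force'],st['time_s'])
env.move_l([501.3,146.8,200],rate=60);env.hold(0.2)
wshot('e_post.png');st=env.read_state();print(st['width'],st['force'],st['time_s'],st['tool_pos'])
E
```

```text
[502.60190816 147.123251   181.9491408 ]
False
[501.61871454 146.90260869 124.01348651]
11.59592524855776 [ 0.0727359  -0.53917369  0.84128905] 6.6583
11.66895198931086 [ 0.66373951 -0.11648743 -1.32622799] 8.3333 [501.21451887 146.76424708 199.76546558]
```

View pics/e_pre.png

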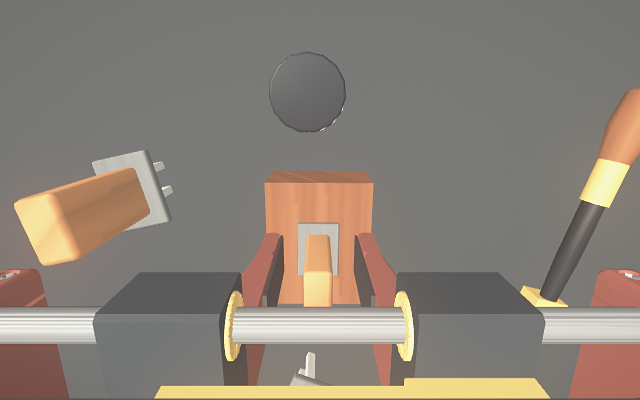

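View pics/e_post.png

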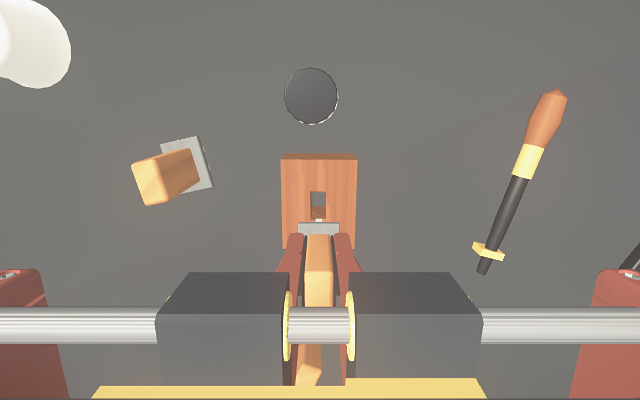

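```bash
python3 - <<'E'
from h import *
c=wload('e_post.png');st=env.read_state()
for px in [(299,222),(340,222),(299,235)]:
    P=ray(c,px,st['tool_pos'][2]-86);Rm=R.from_quat(st['orientation']).as_matrix();print('flange tool',(Rm.T@(P-st['tool_pos'])).round(2))
env.reach([516.3,-200.2,250],q(-12.9)); env.hold(0.2)
env.move_l([516.3,-200.2,228],rate=60); env.hold(0.4)
st=env.read_state();print(st['tool_pos'],st['force'],st['time_s'],R.from_quat(st['orientation']).as_matrix().round(3))
w,_=wshot('f_w.png');s=viewer.camera('scene');d=viewer.camera('side');cv2.imwrite('pics/f_s.png',s);cv2.imwrite('pics/f_d.png',d)
crop(w,240,170,400,290,5,'f1.png');crop(s,180,150,270,250,7,'f2.png');crop(d,310,110,400,210,6,'f3.png')
E
```

```text
flange tool [15.2  -9.8  85.99]
flange tool [15.21 11.34 85.99]
flange tool [ 8.05 -9.91 86.  ]
[ 516.39856062 -200.27453281  228.23148544] [ 0.34733961 -0.20826249 -1.34217785] 10.7667 [[ 0.975 -0.223  0.   ]
 [-0.223 -0.975 -0.   ]
 [ 0.     0.    -1.   ]]
```

View pics/f1.png

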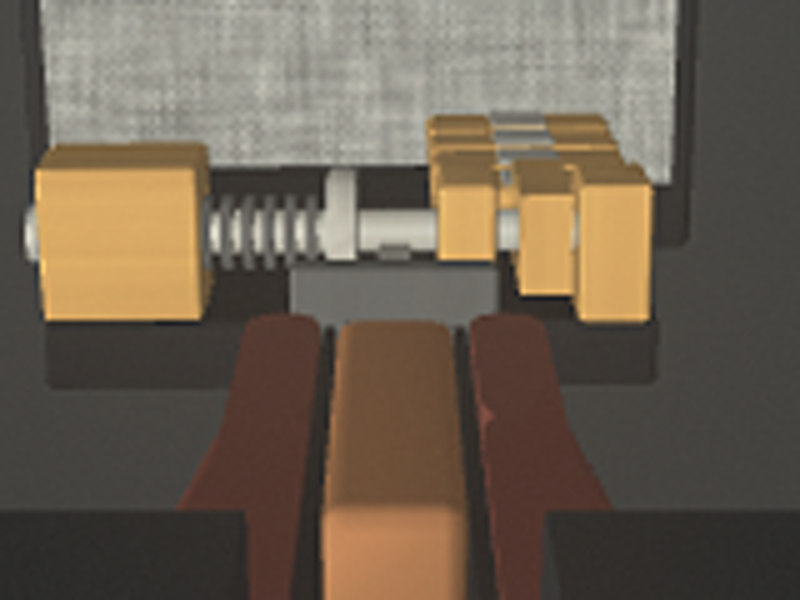

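View pics/f2.png

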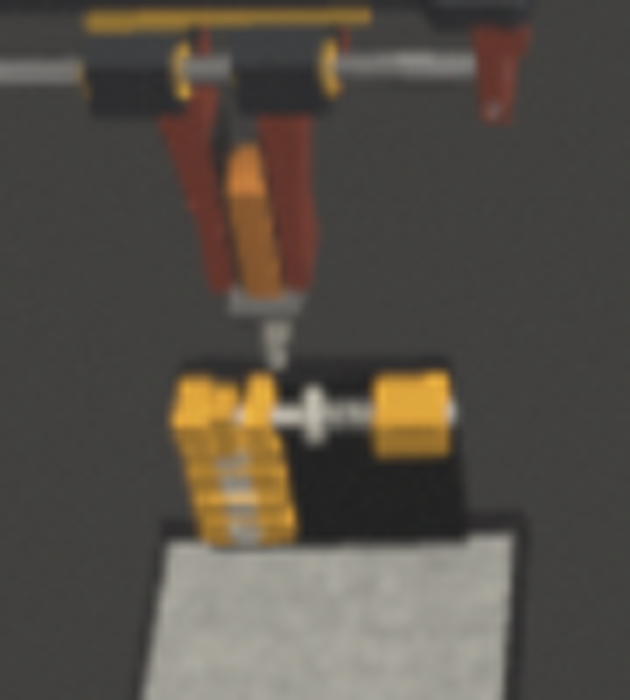

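View pics/f3.png

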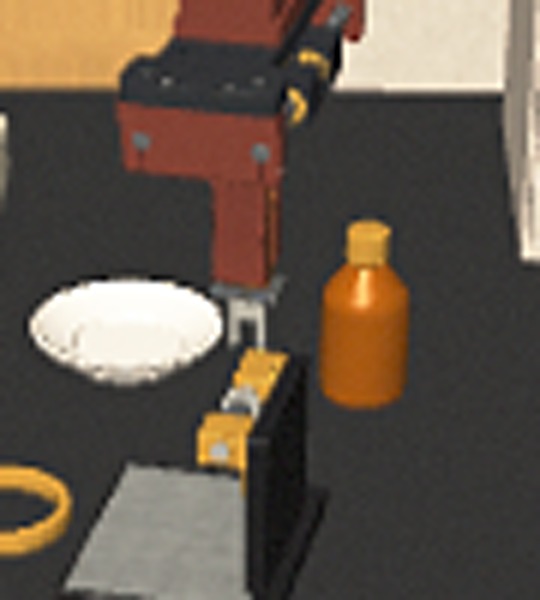

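```bash
python3 - <<'E'
from h import *
c=wload('f_w.png');st=env.read_state();Rm=R.from_quat(st['orientation']).as_matrix()
f=lambda x,y:(x/5+240-.4,y/5+170-.4)
t=lambda px,z:(Rm.T@(ray(c,f(*px),z)-st['tool_pos'])).round(2)
Z=st['tool_pos'][2]
print('collar',t((357,231),85),'lug face',t((437,231),85),'bar edges',t((400,211),85+1),t((400,252),85))
print('bar',t((30,235),85),t((410,231),85),'collar ext',t((341,168),85),t((341,262),85))
print('flange',t((290,266),Z-86),t((498,266),Z-86))
print('tine ctr',t((394,258),Z-116+12), t((394,258),Z-116),'tine w',t((378,258),Z-110),t((410,258),Z-110))
print('lug top z91',t((438,185),91),t((496,185),91),t((438,258),91),t((496,258),91))
E
```

```text
collar [  0.17  -5.07 143.09] lug face [  0.16   5.95 143.09] bar edges [  3.36   0.85 142.09] [ -2.88   0.86 143.09]
bar [ -0.41 -50.13 143.09] [  0.17   2.23 143.09] collar ext [  9.19  -7.19 143.09] [ -4.34  -7.31 143.09]
flange [ 14.98 -10.71  86.  ] [14.98 10.78 86.  ]
tine ctr [9.67e+00 3.00e-02 1.04e+02] [5.55e+00 3.00e-02 1.16e+02] tine w [  7.61  -1.85 110.  ] [  7.61   1.92 110.  ]
lug top z91 [  8.55   5.88 137.09] [  8.55  13.6  137.09] [ -1.7    5.95 137.09] [ -1.7   13.76 137.09]
```

```bash
python3 - <<'E'
from h import *
st=env.read_state();Rm=R.from_quat(st['orientation']).as_matrix()
p=np.array([516.3,-200.2,0])+Rm@[0.2-0.1,0.4,0]; print(p)
p[2]=210;print(env.move_l(p,rate=40,f_stop=4)); env.hold(.2)
p[2]=193;print(env.move_l(p,rate=12,f_stop=3)); env.hold(.2)
st=env.read_state();print(st['tool_pos'],st['force'],st['time_s'])
w,_=wshot('g_w.png');d=viewer.camera('side');s=viewer.camera('scene')
crop(w,240,170,400,290,5,'g1.png');crop(d,310,110,400,210,6,'g3.png');crop(s,180,150,270,250,7,'g2.png')
E
```

```text
[ 5.16308157e+02 -2.00612230e+02  1.70173836e-05]
False
False
[ 516.34185491 -200.62189569  193.0557294 ] [-0.48202327 -0.58777558 -0.7220192 ] 13.4833
```

View pics/g1.png

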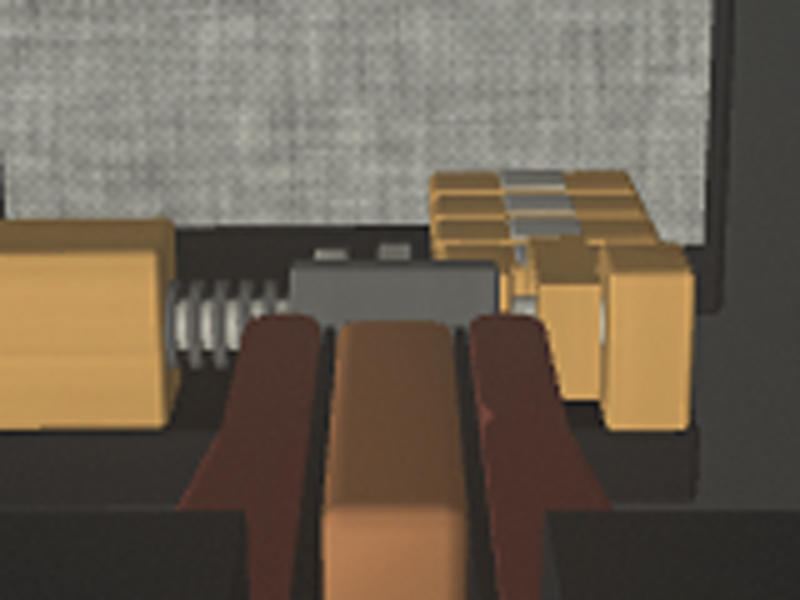

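View pics/g2.png

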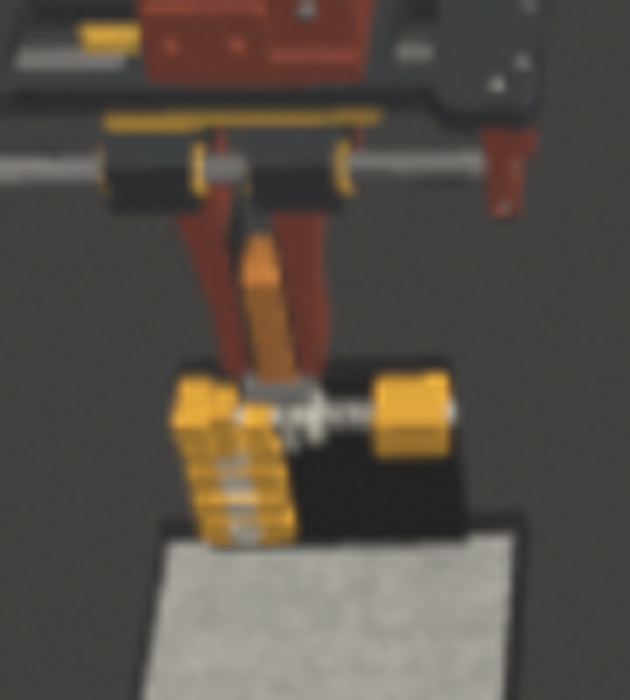

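View pics/g3.png

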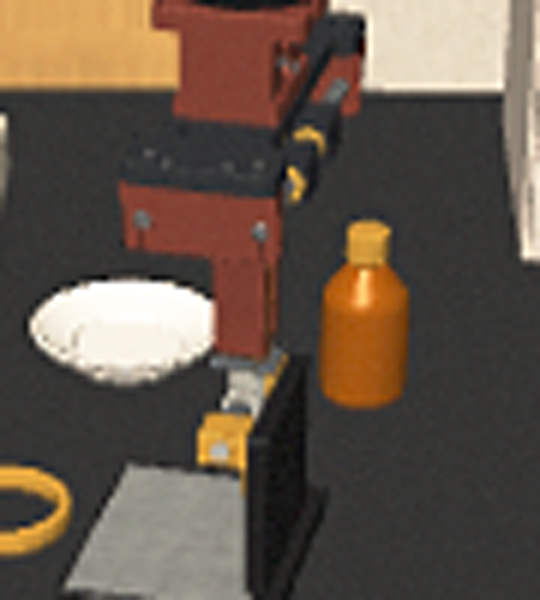

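```bash
cat > push.py <<'E'
from h import *
import sys
p0=np.array([516.308,-200.612,193.]);u=np.array([np.sin(np.radians(12.9)),np.cos(np.radians(12.9)),0])
f0=np.array([-0.48,-0.59,-0.72])
base=viewer.camera('scene')[192:240,195:235].astype(float)
for s in [6,8,9.5,10.5,11.2,11.9,12.5,13.1,13.7,14.3,14.9,15.4,15.9,16.4]:
    hit=env.move_l(p0+u*s,rate=8,f_stop=5);env.hold(.15)
    st=env.read_state();F=(st['force']-f0)@u
    im=viewer.camera('scene');df=abs(im[192:240,195:235]-base);n=(df.max(2)>60).sum()
    print(s,hit,round((st['tool_pos']-p0)@u,2),'F',round(F,2),st['force'].round(1),'diff',n,round(st['time_s'],2),flush=True)
    if hit or abs(F)>11.5 or n>150: break
cv2.imwrite('pics/p_s.png',im);crop(im,180,150,270,250,7,'p2.png')
w,_=wshot('p_w.png');crop(w,240,170,400,290,5,'p1.png')
E
python3 push.py
```

```text
6 True 3.73 F -2.22 [ 0.  -3.   0.2] diff 0 14.42
```

```bash
sed -i 's/f_stop=5/f_stop=(9 if s==6 else 5)/' push.py; python3 push.py
```

```text
6 False 5.72 F -4.95 [ 0.9 -6.  -1.4] diff 17 15.13
8 False 7.59 F -5.2 [-0.  -6.  -2.2] diff 43 15.73
9.5 False 8.98 F -6.64 [-0.1 -7.5 -1.9] diff 54 16.27
10.5 False 9.9 F -6.94 [-1.1 -7.6 -2. ] diff 57 16.74
11.2 False 10.55 F -6.29 [-0.9 -6.9 -2.5] diff 61 17.19
11.9 False 11.22 F -7.94 [-1.2 -8.6 -1.9] diff 64 17.64
12.5 False 11.75 F -6.86 [-0.2 -7.7 -1.9] diff 66 18.09
13.1 False 12.32 F -7.38 [-1.1 -8.  -1.7] diff 70 18.54
13.7 False 12.9 F -7.22 [-0.8 -7.9 -2.2] diff 73 18.99
14.3 False 13.48 F -8.31 [-0.3 -9.1 -2.3] diff 76 19.44
14.9 False 14.03 F -7.84 [-1.2 -8.5 -3. ] diff 76 19.89
15.4 False 14.5 F -8.42 [-1.5 -9.  -2.9] diff 80 20.34
15.9 False 14.94 F -7.7 [-1.3 -8.3 -1.9] diff 81 20.79
16.4 False 15.42 F -8.97 [-1.5 -9.5 -2.7] diff 80 21.24
```

View pics/p2.png

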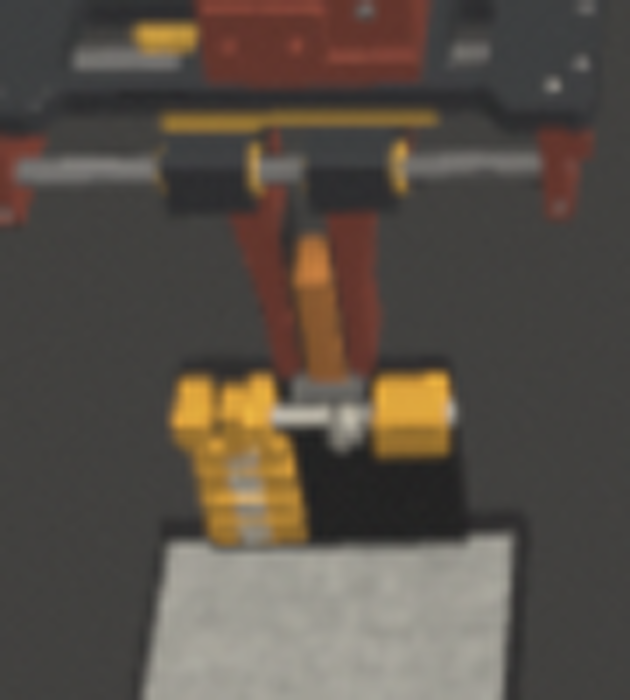

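View pics/p1.png

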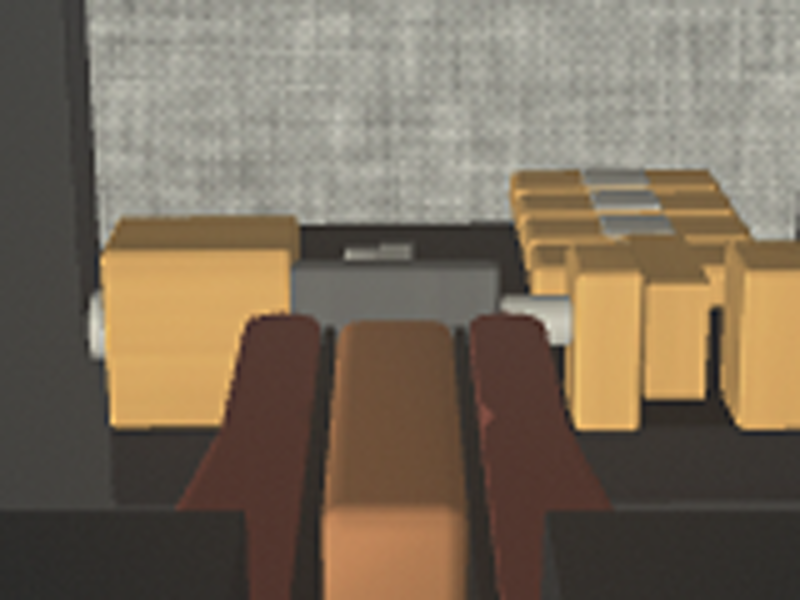

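```bash
sed 's/for s in .*:/for s in [16.8,17.1,17.4,17.7,18.0,18.3]:/; s/n>150/n>40/; s/f_stop=.*);env.hold(.15)/f_stop=3.5);env.hold(.3)/; s/p_s/p3_s/;s/p2.png/p4.png/;s/p_w/p3_w/;s/p1.png/p3.png/' push.py > push2.py; python3 push2.py
```

```text
16.8 False 15.8 F -8.61 [-0.9 -9.3 -2.2] diff 0 21.94
17.1 False 16.06 F -8.45 [-2.  -8.9 -3.3] diff 0 22.54
17.4 False 16.35 F -9.71 [ -1.1 -10.4  -2.3] diff 0 23.14
17.7 False 16.64 F -9.97 [ -1.  -10.7  -2.4] diff 102 23.74
```

View pics/p4.png

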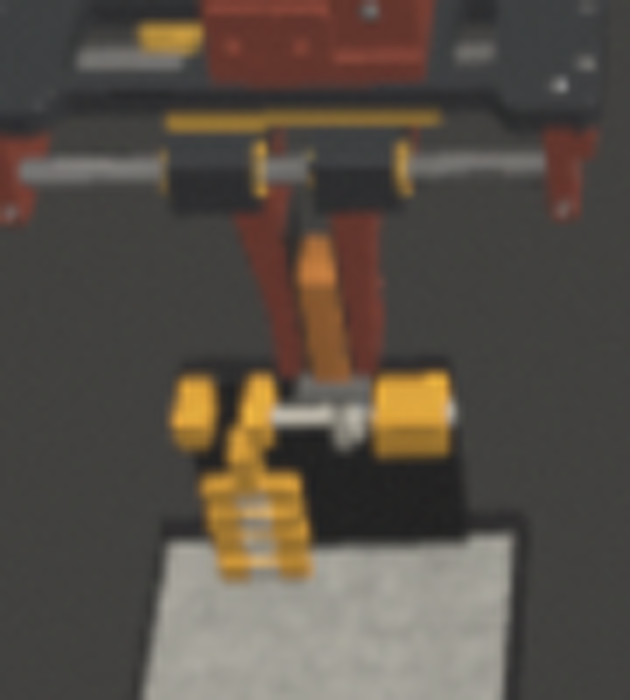

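View pics/p3.png

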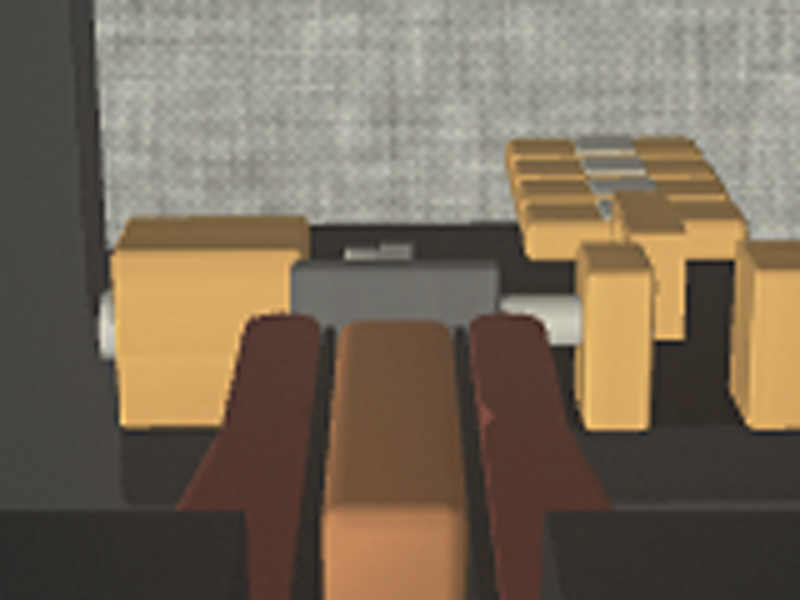

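```bash
python3 - <<'E'
from h import *
p0=np.array([516.308,-200.612,193.]);u=np.array([np.sin(np.radians(12.9)),np.cos(np.radians(12.9)),0])
env.hold(.3)
env.move_l(p0+u*0.3,rate=15);env.hold(.2);st=env.read_state();print(st['tool_pos'],st['force'],st['time_s'])
print(env.move_l(p0+u*0.3+[0,0,60],rate=40,f_stop=6));env.hold(.2)
im=viewer.camera('scene');crop(im,180,150,270,250,7,'r2.png')
env.reach([501.5,146.85,200],q(15.1));env.hold(.3)
env.move_l([501.5,146.85,166],rate=50);env.hold(.3)
st=env.read_state();print(st['tool_pos'],st['force'],st['time_s'],st['width'])
w,_=wshot('r_w.png');crop(w,240,150,400,290,5,'r1.png')
d=viewer.camera('side');crop(d,290,200,420,310,6,'r3.png')
E
```

```text
[ 516.37439725 -200.23919685  193.00904682] [ 0.51436063 -0.18331756 -0.03221087] 25.65
False
[501.62977162 146.88572172 166.2569923 ] [ 0.053432   -0.20875649  0.34957879] 30.3083 11.922214259091701
```

View pics/r1.png

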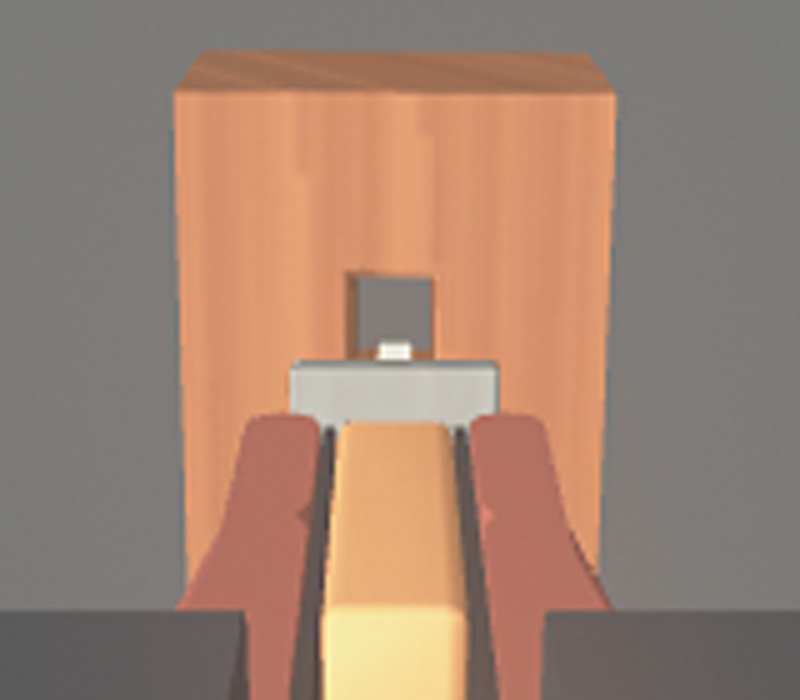

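View pics/r2.png

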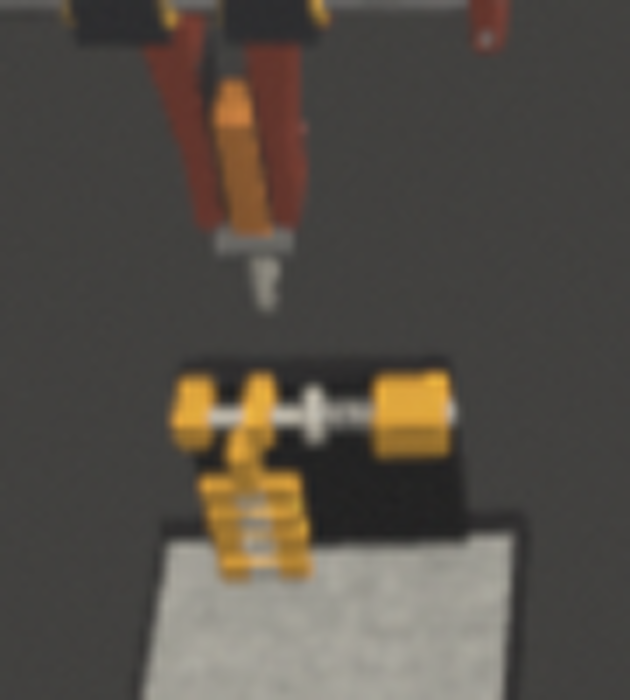

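View pics/r3.png

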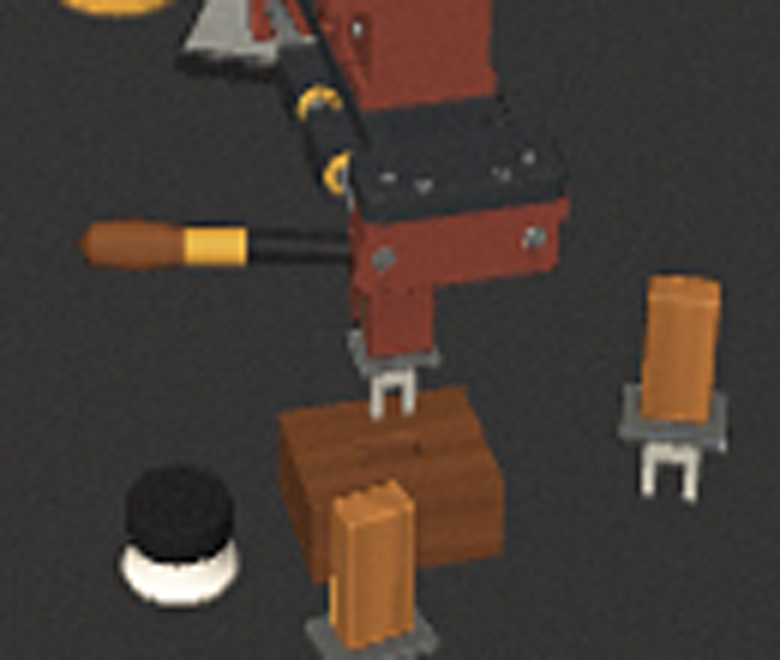

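```bash
python3 - <<'E'
from h import *
print(env.move_l([501.5,146.85,124.3],rate=30,f_stop=6));env.hold(.2)
st=env.read_state();print(st['tool_pos'],st['force'],st['time_s'])
if st['tool_pos'][2]<127:
    set_gripper(36);env.hold(.2)
    env.move_l([501.5,146.85,220],rate=80);env.hold(.3)
    env.move_l([501.5,146.85,270],rate=100);env.hold(.3)
w,_=wshot('s_w.png');crop(w,240,130,400,270,5,'s1.png')
s=viewer.camera('scene');d=viewer.camera('side');cv2.imwrite('pics/s_s.png',s)
st=env.read_state();print(st['time_s'],st['width'])
crop(d,280,130,420,330,3,'s2.png')
E
```

```text
False
[501.55334403 146.85840093 124.42391868] [-0.68067575  0.82134464 -0.41281358] 32.15
35.6833 36.01919982053904
```

View pics/s1.png

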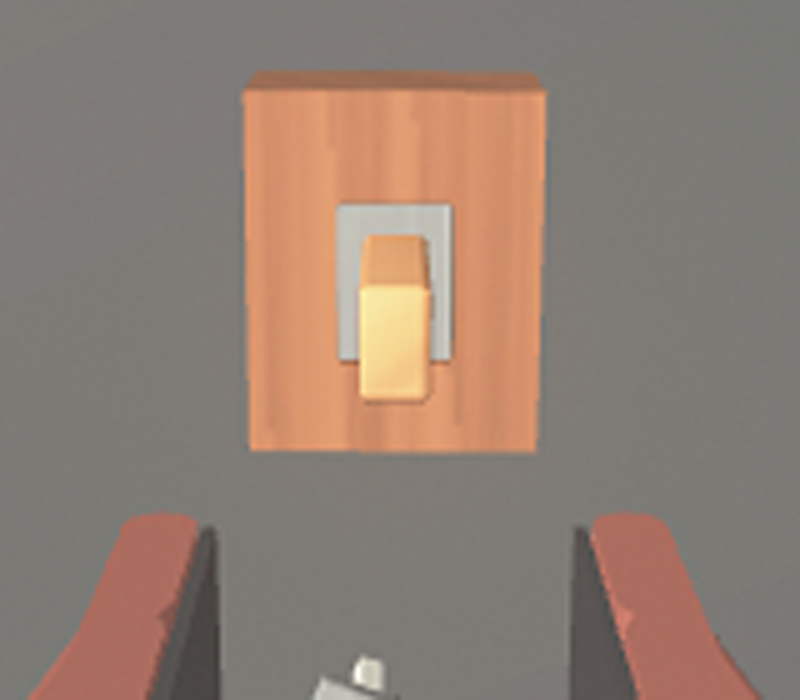

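View pics/s_s.png

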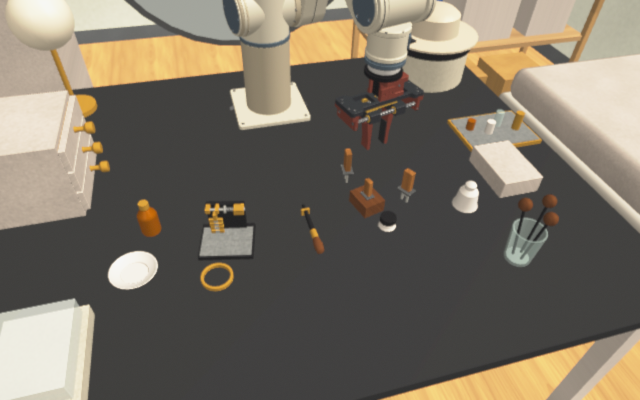

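View pics/s2.png

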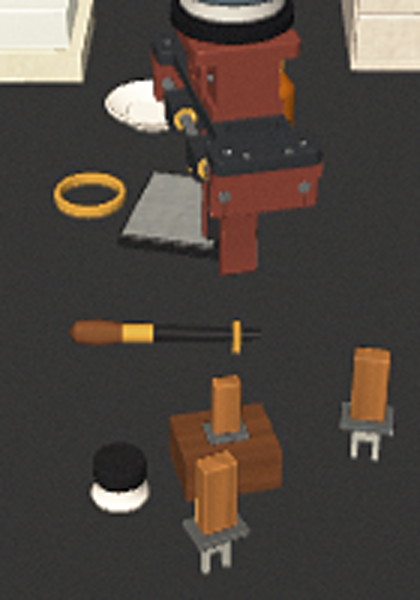

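The tool is upright in its block with the flange flat and the gripper clear of it. In the scene picture the strip stands on the base at (217,222), the bar is back at rest, and the bystanders have not moved.

```bash
python3 - <<'E'
from h import *
workorder.sign_off();print(env.read_state()['time_s'])
E
```

```text
the job is handed in; nothing more can be done
the job is handed in; nothing more can be done
```

The bracelet strip is off the bar and standing on the stand's base, and the forked tool is back in its block. I handed the job in at about 36 s of the 58 s allowed; the hand-in gives no verdict.

- **Choice of tool:** I took the smallest of the three forked tools, the one in the block, at scene pixel (368,188). The two larger ones stand at (348,165) and (408,185).
- **Fork over the bar:** The fork went down between the middle lug and the collar without contact.
- **Pushing the collar:** I pushed in small steps and the strip dropped at about 13 mm of bar travel, estimated from the arm's movement. The largest force I read was about 10 N, below the 16 N limit. The first push stopped early because I had set its force stop too low for the spring's preload; I raised it and went on.
- **Last checks, from the final pictures:**
  - The collar is back at rest.
  - The tool sits upright with its flange flat and centred on the block.
  - The gripper is open and well clear.
  - The bystanders look unmoved.

No check failed or disagreed. The commanded and actual push differed by about 1 mm under load, so I judged progress from the arm's actual position, the force and the pictures.

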